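# Unpin a checked bracket and put the clamp pins away

### The job

The moulded bracket on the checking fixture has passed. Twist each fitted clamp pin until its wing lines up with the white marks, to break its taper free, pull it out and stand it fully home in the rack pocket with the label of its own colour; when all the pins are put away, lift the bracket off and set it down flat, right way up, in the middle of the grey tray. Leave the other things on the bench where they are.

Things in the scene. Friction and masses are not known exactly. Their poses are not given: they have to be found in the camera images.
- fixture: Checking fixture, fixed: aluminium base 170 by 212 mm, blue nest 134 by 202 mm on it, top flat at 66 mm. Origin: centre of the underside, z up, y along the long side. Four flush steel bushes at x = +-42, y = +-67 mm. White marks outboard of them point along y. A fitted pin's tip is at height 31 mm, its wing 1.05 to 1.4 rad clockwise (from above) of y.
- seat0 (a point): Mouth of the bush at fixture x = -42, y = -67 mm, on the nest's top; all four are alike. Below a cone is a slot 33 mm (fixture y) by 14 mm: a pin's lugs pass only with the wing along y, within 0.25 rad. Fitted pins are drawn up tight: no straight pull frees them; they turn stiffly at first, then freely. Turn anticlockwise to the marks, lift straight 41 mm at that angle.
- bracket: Black moulded bracket, 120 g, loose on the nest, held under the pins' flanges. Cross-shaped web 4 mm thick: 112 (x) by 91 mm with an arm 41 by 178 mm (y). Boss in the middle 40 (x) by 60 mm (y), top at 30 mm: grip it there across the 40 mm. A thin rib 15 mm high runs from the boss along each arm. Origin: centre of the underside, z up.
- tray: Open grey tray for finished parts, loose, 450 g: 224 mm (x) by 168 mm (y) outside, 40 mm high, walls and floor 4 mm. Origin: centre of its underside, z up. The bracket fits with its long arm along the tray's x.
- rack: Dark board 166 by 158 mm, 12 mm thick, fixed, that carries the four pin holders. Origin: centre of its underside.
- pin_red: Tapered clamp pin, red wing on top; 100 g; may be absent. Origin: centre of its lower tip; z up. Heights from it: round lug bar 25 long (x), 6 thick, 1 to 7; neck 11 mm across to 22; taper 31.5 to 38.5 mm across, 22 to 36; flange 54 mm across, 39.5 to 44.5; upright wing 36 (x) by 16 mm (y), 44.5 to 74.5. Grip across the 16 mm with the finger tips above the flange. Same shape in all colours.
- pin_blue: Tapered clamp pin, blue wing on top; 100 g; may be absent. Origin: centre of its lower tip; z up. Heights from it: round lug bar 25 long (x), 6 thick, 1 to 7; neck 11 mm across to 22; taper 31.5 to 38.5 mm across, 22 to 36; flange 54 mm across, 39.5 to 44.5; upright wing 36 (x) by 16 mm (y), 44.5 to 74.5. Grip across the 16 mm with the finger tips above the flange. Same shape in all colours.
- pin_yellow: Tapered clamp pin, yellow wing on top; 100 g; may be absent. Origin: centre of its lower tip; z up. Heights from it: round lug bar 25 long (x), 6 thick, 1 to 7; neck 11 mm across to 22; taper 31.5 to 38.5 mm across, 22 to 36; flange 54 mm across, 39.5 to 44.5; upright wing 36 (x) by 16 mm (y), 44.5 to 74.5. Grip across the 16 mm with the finger tips above the flange. Same shape in all colours.
- pin_green: Tapered clamp pin, green wing on top; 100 g; may be absent. Origin: centre of its lower tip; z up. Heights from it: round lug bar 25 long (x), 6 thick, 1 to 7; neck 11 mm across to 22; taper 31.5 to 38.5 mm across, 22 to 36; flange 54 mm across, 39.5 to 44.5; upright wing 36 (x) by 16 mm (y), 44.5 to 74.5. Grip across the 16 mm with the finger tips above the flange. Same shape in all colours.
- slot_red: Fixed white holder with a red label, for the red pin: 75 by 70 mm, 46 mm high, open pocket 42 mm square. Origin on the pocket's axis at the underside (on the 12 mm rack board); x, y along its sides; label colour on its top along the -x, +y and -y edges and on its -x face. A pin hangs in it by the flange, tip 6.5 mm above this origin, turned any way.
- slot_blue: Fixed white holder with a blue label, for the blue pin: 75 by 70 mm, 46 mm high, open pocket 42 mm square. Origin on the pocket's axis at the underside (on the 12 mm rack board); x, y along its sides; label colour on its top along the -x, +y and -y edges and on its -x face. A pin hangs in it by the flange, tip 6.5 mm above this origin, turned any way.
- slot_yellow: Fixed white holder with a yellow label, for the yellow pin: 75 by 70 mm, 46 mm high, open pocket 42 mm square. Origin on the pocket's axis at the underside (on the 12 mm rack board); x, y along its sides; label colour on its top along the -x, +y and -y edges and on its -x face. A pin hangs in it by the flange, tip 6.5 mm above this origin, turned any way.
- slot_green: Fixed white holder with a green label, for the green pin: 75 by 70 mm, 46 mm high, open pocket 42 mm square. Origin on the pocket's axis at the underside (on the 12 mm rack board); x, y along its sides; label colour on its top along the -x, +y and -y edges and on its -x face. A pin hangs in it by the flange, tip 6.5 mm above this origin, turned any way.
- caliper: Steel caliper lying on the bench, 150 mm long; a bystander, to be left where it lies. Origin at its underside, in its middle.
- marker: Blue-capped marker pen, 120 mm long; a bystander, to be left where it lies. Origin at its underside, in its middle.
- cleaner: Blue jar of mould cleaner, 60 mm diameter, 85 mm high; a bystander, to be left where it lies. Origin at its underside, in its middle.
- mug: White mug, 80 mm diameter, 90 mm high; a bystander, to be left where it lies. Origin at its underside, in its middle.
- scrap: Black scrap moulding, 95 by 40 mm; a bystander, to be left where it lies. Origin at its underside, in its middle.
- driver: Red screwdriver, 170 mm long; a bystander, to be left where it lies. Origin at its underside, in its middle.
- clipbox: Small open yellow box, 100 by 80 mm; a bystander, to be left where it lies. Origin at its underside, in its middle.

How it is judged:
On the way, in this order (a step that is already met when the one before it is completed fails the run):
1. every fitted pin stands home in the pocket of its own colour (horizontal distance between pin_red and slot_red below 0.008 m and z of pin_red in the frame of slot_red between 0.003 and 0.01 m and angle between each of pin_red, pin_blue, pin_yellow, pin_green's own z axis and vertical below 0.12 rad and linear speed of each of pin_red, pin_blue, pin_yellow, pin_green below 0.03 m/s and horizontal distance between pin_blue and slot_blue below 0.008 m and z of pin_blue in the frame of slot_blue between 0.003 and 0.01 m and horizontal distance between pin_yellow and slot_yellow below 0.008 m and z of pin_yellow in the frame of slot_yellow between 0.003 and 0.01 m and horizontal distance between pin_green and slot_green below 0.008 m and z of pin_green in the frame of slot_green between 0.003 and 0.01 m), for 0.2 s.
2. the bracket lies in the tray (x of bracket in the frame of tray between -0.05 and 0.05 m and y of bracket in the frame of tray between -0.05 and 0.05 m and z of bracket in the frame of tray between 0 and 0.01 m and angle between each of bracket, tray's own z axis and vertical below 0.1 rad and height (world z) of tray below 0.01 m and linear speed of bracket below 0.03 m/s), for 0.2 s.
At the end, for the whole second after the job is handed in: Each fitted pin upright (within 7 degrees) in the pocket of its own colour, within 8 mm of its axis, flange down (tip 3 to 10 mm above the block's underside); bracket flat, right way up on the tray's floor, within 50 mm of the tray's centre along each side; all at rest and released (all of step 1 and all of step 2 and not (contact force between the fingers and anything else above 0.2 N)); the robot touches nothing.
It fails at once if one of the other things on the bench is moved by more than 40 mm (distance of any of caliper, marker, cleaner, mug, scrap, driver, clipbox from where it was at the start of the episode above 0.04 m).
Of pin_red, pin_blue, pin_yellow, pin_green only 3 to 4 are there at a start; the rules pass over those that are not, and their reading is None.
At some moment in a run one of tray may be knocked a few centimetres aside while the robot is not near it.
Once in a run the grip may slacken for a moment while it holds something.
It also fails if it takes over 210 s, if anything falls off the work surface, if the arm or the gripper's body presses on something with over 40 N, if the wrist force passes 120 N, or if a joint passes its speed limit or range.

### The arm

A 6-joint arm with a two-finger parallel gripper is mounted at the origin on the work surface. World frame = base frame: x ahead of the robot, y to its left, z up, the work surface at z = 0. Lengths are in m, angles in rad, forces in N, time in s.
With the tool pointing down it reaches from about 0.35 to 0.775 m from the base axis. Payload 7.3 kg.
Tool frame: the origin (TCP) lies on the centre line of the jaws, within the pads' length; the fingertips stand 11 mm ahead of it and the grasp point (between the pads) lies 8 mm behind it; y points along the fingers, z is the direction in which the jaws open and shut, and the axes are right-handed (so a half turn about y gives the same grasp; the last joint's range is limited). The gripper opens to 92 mm and grips with 3 to 60 N. Pads are 19 mm wide; open, the fingers measure 130 mm over their backs; the gripper's body (75 mm by 190 mm) begins 47 mm behind the grasp point.
Start: joints at [-1.369, 0.342, 1.524, -0, 1.275, -0.146], TCP at [0.179, -0.494, 0.238] pointing down, gripper open.
Joint ranges: [-2.53, 2.53], [-0.77, 2.02], [0.04, 2.7], [-1, 4.14], [0.28, 2.66], [-3.11, 3.11]. Speed limits (rad/s): [2.57, 2.57, 3.14, 3.14, 3.14, 3.14].

### API

Orientations are given as [roll, pitch, yaw] about the fixed x, y, z axes, in that order (R = Rz(yaw) Ry(pitch) Rx(roll)).
In Python, from cell import robot, cams gives the robot as it stands.
- The arm moves only by the tool apply_moves, never from a script. Its argument "plan" is a list of rows, each a list of 7 numbers: the shift along the tool's x, y, z in m, then the turn, a rotation vector about the tool's x, y, z in degrees, then the gripper command: -1 is fully open, 1 is shut, values between are in proportion. A call has exactly 5 rows; each row is the pose to reach, as a shift and turn from the pose commanded when the call began, along the tool's axes at that moment; what a row does not reach only later rows make up. A row lasts 1/8 s, in which the tool goes at most 62.5 mm and 10.7 degrees, less where a joint would pass 70% of its speed; a pose out of reach is approached as far as the arm can. A call with a gripper value outside its range is refused whole. The fingers move at their own pace and stop on an object; "squeeze" is the grip in N (left out, the last holds). Time passes only in rows, so rows that repeat a pose let the fingers close, or fill a call up. It gives the time, the measured TCP pose, the force and the opening at its end, in the units of the state.
- robot.observe(): the state, without advancing time (a new reading comes with each control period).
- cams.read_camera(name): name is "scene" or "top"; returns the picture (480x640x3 uint8, blue, green, red); there is no depth.
- cams.calibration(name): a dict with "fx", "fy", "cx", "cy" (pixels), "dist" ([k1, k2, p1, p2, k3] as OpenCV has them; the pictures are not rectified), "extrinsics" (4x4, takes a point from world to camera coordinates). Camera axes: x right, y up, looking along -z (the intrinsics and any distortion apply to the point x, -y, -z); pixel columns grow to the right and rows downward; lengths in m; the calibration is good to about 2 mm. A picture is of the moment at which its call begins. calibration takes no time and is no camera call.
- robot.hand_in(): hands the job in, once; it reports no verdict.
The state is a dict: "time": time; "qpos": joint angles; "qvel": joint speeds; "joint_efforts": joint torques, N m; "tool_pos": TCP position; "tool_rot": TCP orientation; "contact_force": force on the tool from outside, world axes, zero at the start; "torque": the same for the moment, N m; "opening": finger opening in m.
Only numpy, scipy, OpenCV 4.12 (cv2) and the standard library are available. Lean on these libraries where they do the work, as an engineer would, in place of code of your own. Each camera call takes 0.05 s, during which the arm holds its last target. There are 200 camera calls.

## Working session

There is one attempt and no reset: what is moved stays moved. The work goes in short steps, Python scripts to look and compute and a tool call to move; the robot and the scene stay as the last step left them, time stands still between calls to the robot, and variables do not carry over. Pictures are saved under pics/ and viewed, about 12 in all and at most 16, crops included, and the job is handed in when it is done.

Besides the shell and the picture viewer there is one more tool, called after "Request:" as name(argument=value, ...), one argument or row to a line, values as JSON. apply_moves: Moves the arm, as the interface text tells. Its arguments: {"type":"object","properties":{"plan":{"type":"array","items":{"type":"array","items":{"type":"number"}}},"squeeze":{"type":"number"}},"required":["plan"]}

```bash
ls; mkdir -p pics; python3 - <<'E'
from cell import robot,cams
import cv2
for n in("scene","top"):
    cv2.imwrite(f"pics/{n}0.png",cams.read_camera(n)); c=cams.calibration(n); print(n,c)
s=robot.observe(); print(s)
E
```

```text
pics
scene {'fx': 452.07235030516966, 'fy': 452.07235030516966, 'cx': 323.15254133420774, 'cy': 234.5028620184727, 'dist': array([-0.01723825,  0.        ,  0.        ,  0.        ,  0.        ]), 'extrinsics': array([[ 0.13790795,  0.99027065, -0.01858588, -0.02305651],
       [-0.63259129,  0.10250454,  0.76767251,  0.32832051],
       [ 0.76210869, -0.09411088,  0.64057278, -1.45195816],
       [ 0.        ,  0.        ,  0.        ,  1.        ]])}
top {'fx': 579.4976004476363, 'fy': 579.4976004476363, 'cx': 322.64789192689994, 'cy': 240.0357095355994, 'dist': array([-0.08059471,  0.        ,  0.        ,  0.        ,  0.        ]), 'extrinsics': array([[-6.61019011e-04, -9.99996469e-01, -2.57405617e-03,
        -4.55294361e-02],
       [ 9.92855576e-01, -9.63432029e-04,  1.19318381e-01,
        -6.19914725e-01],
       [-1.19320440e-01, -2.47679430e-03,  9.92852707e-01,
        -1.24947413e+00],
       [ 0.00000000e+00,  0.00000000e+00,  0.00000000e+00,
         1.00000000e+00]])}
{'time': 0.1, 'qpos': array([-1.36899400e+00,  3.42632834e-01,  1.52490869e+00,  2.65324467e-05,
        1.27540076e+00, -1.46008142e-01]), 'qvel': array([ 1.67985942e-04, -2.89602240e-03, -2.02940554e-03, -4.14899150e-04,
       -9.42393890e-05, -2.42888801e-04]), 'joint_efforts': array([ 1.88272432e-03, -4.32003844e+01, -2.44696462e+01,  7.18712993e-02,
        5.26020722e-02, -5.24283030e-05]), 'tool_pos': array([ 0.17889615, -0.49321624,  0.23712941]), 'tool_rot': array([-1.57212791e+00,  2.21461611e-04, -2.79379007e+00]), 'contact_force': array([-0.27545249, -0.46651474,  0.71430833]), 'torque': array([ 0.00742858,  0.02355143, -0.08020358]), 'opening': 0.09208223959366792}
```

View pics/top0.png

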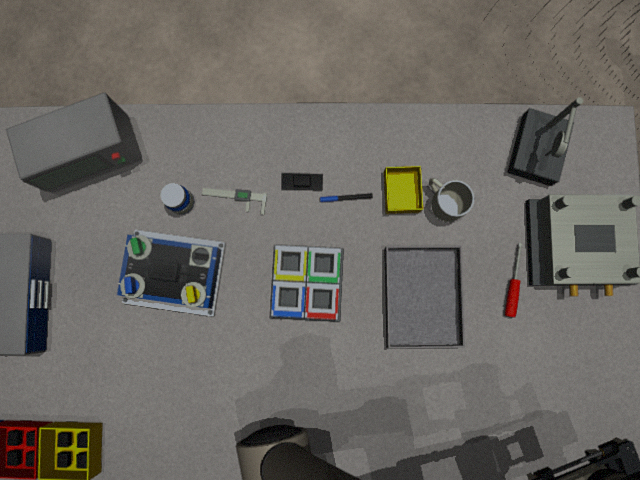

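View pics/scene0.png

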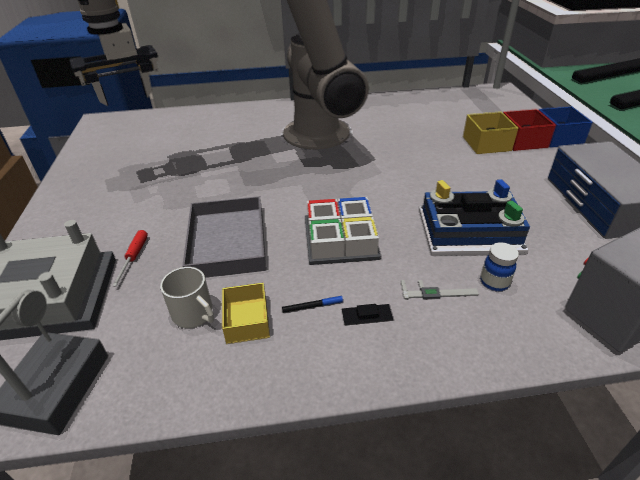

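The top view shows three pins: green (137,243), blue (131,287), yellow (193,294). The bush at (200,257) is empty. The rack labels are yellow (291,262), green (324,264), blue (289,298) and red (322,300), and the tray is near (423,298). Next I'll crop in closer.

```bash
cat > h.py <<'E'
import numpy as np,cv2
from cell import robot,cams
def px2w(n,uv,z):
    c=cams.calibration(n);K=np.array([[c['fx'],0,c['cx']],[0,c['fy'],c['cy']],[0,0,1]])
    p=cv2.undistortPoints(np.array(uv,float).reshape(-1,1,2),K,np.array(c['dist'])).reshape(-1,2)
    E=c['extrinsics'];R,t=E[:3,:3],E[:3,3]
    d=np.c_[p[:,0],-p[:,1],-np.ones(len(p))]@R; o=-R.T@t
    return o+d*((np.broadcast_to(z,len(p))-o[2])/d[:,2])[:,None]
def w2px(n,P):
    c=cams.calibration(n);K=np.array([[c['fx'],0,c['cx']],[0,c['fy'],c['cy']],[0,0,1]])
    E=c['extrinsics'];q=np.atleast_2d(P)@E[:3,:3].T+E[:3,3]; q=q*[1,-1,-1]
    return cv2.projectPoints(q,np.zeros(3),np.zeros(3),K,np.array(c['dist']))[0].reshape(-1,2)
def crop(n,x0,x1,y0,y1,s,f,im=None):
    im=cams.read_camera(n) if im is None else im
    cv2.imwrite(f,cv2.resize(im[y0:y1,x0:x1],None,fx=s,fy=s,interpolation=cv2.INTER_CUBIC))
E
python3 - <<'E'
from h import *
im=cv2.imread('pics/top0.png')
a=cv2.resize(im[225:325,110:235],None,fx=6,fy=6,interpolation=cv2.INTER_CUBIC)
cv2.imwrite('pics/fx.png',a)
b=cv2.resize(im[235:355,260:475],None,fx=3.6,fy=3.6,interpolation=cv2.INTER_CUBIC)
cv2.imwrite('pics/rk.png',b)
E
```

```text
(no output)
```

View pics/fx.png

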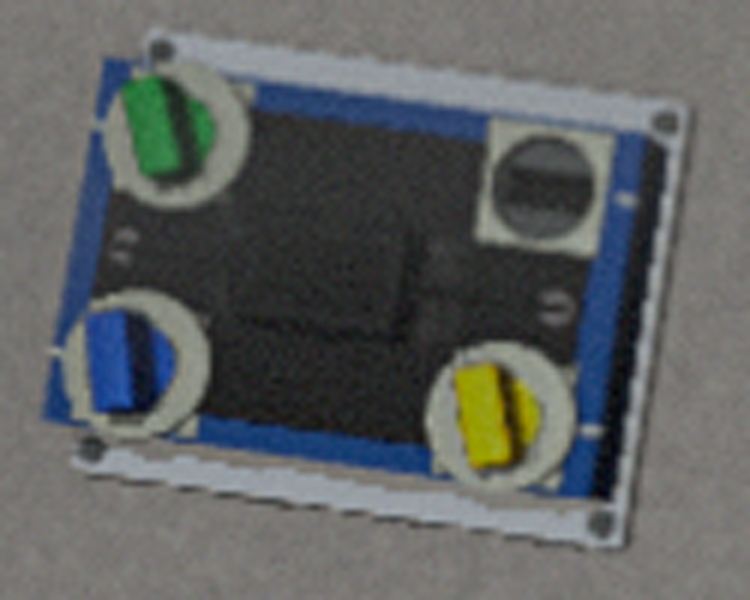

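View pics/rk.png

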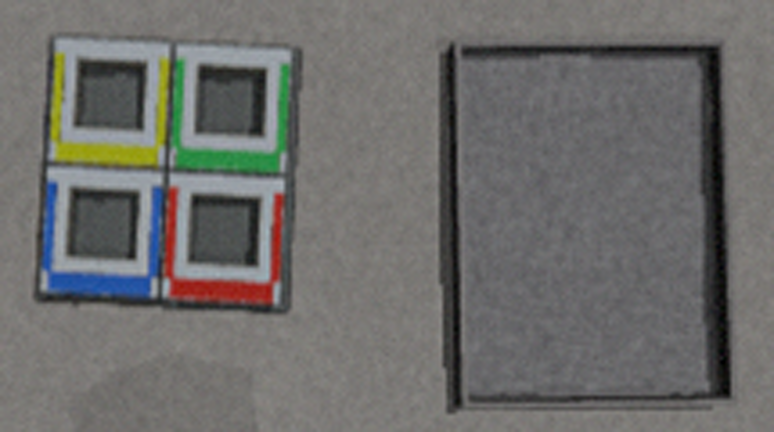

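Closer crops: flange centres in crop px are green (177,133), blue (136,364) and yellow (501,417), with the empty bush at (545,189). The wing lines give the wing angles. Pocket centres in the rack crop are yellow (109,95), green (232,100), blue (104,224) and red (222,230).

```bash
python3 - <<'E'
from h import *
from scipy.optimize import least_squares
np.set_printoptions(precision=4,suppress=True)
f=lambda p,s,o:(np.array(p,float)+.5)/s-.5+o
F=lambda p:f(p,6,[110,225]); Rk=lambda p:f(p,3.6,[260,235])
fl=px2w('top',F([(177,133),(136,364),(501,417)]),.0755);print('flanges',fl)
b=px2w('top',F([(545,189)]),.066);print('bush',b)
w=px2w('top',F([(138,78),(164,175),(105,310),(113,412),(475,366),(492,466)]),.1055);print('wing c',(w[::2]+w[1::2])/2, np.degrees(np.arctan2(*(w[::2]-w[1::2])[:,1::-1].T)))
nc=F([(103,58),(43,418),(612,497),(645,130)])
mk=F([(55,352),(592,430),(627,199),(97,125)])
# fixture y -> world +y (image left); x-> world +x (up)
loc=np.array([[67,101],[-67,101],[-67,-101]])/1000
bl=np.array([[42,67],[-42,67],[-42,-67]])/1000
def tf(p,l,z):
    c,s=np.cos(p[2]),np.sin(p[2]);return np.c_[l@np.array([[c,s],[-s,c]])+p[:2],np.full(len(l),z)]
def res(p):
    return np.r_[w2px('top',tf(p,bl,.0755))-F([(177,133),(136,364),(501,417)]),w2px('top',tf(p,np.array([[.042,-.067]]),.066))-F([(545,189)]),w2px('top',tf(p,loc,.066))-nc[:3]].ravel()
r=least_squares(res,[.5,.3,-.14],loss='soft_l1');print('fixture',r.x,np.degrees(r.x[2]));print(r.fun.reshape(-1,2))
print('bushes',tf(r.x,np.array([[42,67],[-42,67],[-42,-67],[42,-67]])/1000,.066))
pk=px2w('top',Rk([(109,95),(232,100),(104,224),(222,230)]),.058);print('pockets Y G B R',pk)
oc=px2w('top',Rk([(54,38),(296,46),(288,310),(38,299)]),.058);print('rack corners',oc,oc.mean(0))
tr=px2w('top',Rk([(450,45),(720,46),(730,398),(455,408)]),.04);print('tray rim',tr,tr.mean(0))
print(robot.observe()['time'])
E
```

```text
flanges [[0.601  0.3522 0.0755]
 [0.5175 0.3643 0.0755]
 [0.499  0.2313 0.0755]]
bush [[0.5816 0.2194 0.066 ]]
wing c [[0.6001 0.3519 0.1055]
 [0.5173 0.3639 0.1055]
 [0.4986 0.2307 0.1055]] [17.1817  6.5946 11.0524]
fixture [ 0.5501  0.2916 -0.1337] -7.662861964341673
[[-0.0953  0.1501]
 [ 0.3     0.0576]
 [ 0.2461 -0.2484]
 [-0.088  -0.5591]
 [ 0.5048 -0.1569]
 [ 0.1891  0.513 ]
 [-3.5604  0.2385]]
bushes [[0.6006 0.3524 0.066 ]
 [0.5174 0.3636 0.066 ]
 [0.4995 0.2308 0.066 ]
 [0.5828 0.2196 0.066 ]]
pockets Y G B R [[ 0.5714  0.0251  0.058 ]
 [ 0.5684 -0.0492  0.058 ]
 [ 0.4938  0.0277  0.058 ]
 [ 0.4902 -0.0431  0.058 ]]
rack corners [[ 0.6061  0.0587  0.058 ]
 [ 0.6011 -0.088   0.058 ]
 [ 0.4425 -0.0825  0.058 ]
 [ 0.449   0.067   0.058 ]] [ 0.5247 -0.0112  0.058 ]
tray rim [[ 0.6036 -0.1832  0.04  ]
 [ 0.6027 -0.3502  0.04  ]
 [ 0.3881 -0.3509  0.04  ]
 [ 0.3831 -0.1837  0.04  ]] [ 0.4944 -0.267   0.04  ]
0.1
```

```bash
cat >> h.py <<'E'
def plan(*goals):
    "goals (x,y,z,yawdeg); prints tool-frame shift (mm) and y-turn (deg, cw+) for each leg, and rows needed"
    s=robot.observe(); p=s['tool_pos']; y=np.degrees(s['tool_rot'][2])
    print('t',round(s['time'],2),'pos',p.round(4),'rpy',np.degrees(s['tool_rot']).round(2),'F',s['contact_force'].round(1),'open',round(s['opening'],4))
    for g in goals:
        d=np.array(g[:3])-p; a=np.radians(y); dy=(g[3]-y+180)%360-180
        v=np.array([d[0]*np.cos(a)+d[1]*np.sin(a),-d[2],-d[0]*np.sin(a)+d[1]*np.cos(a)])
        print('  ',(v*1000).round(1),'turn y',round(-dy,1),'rows',round(max(np.linalg.norm(d)/.0625,abs(dy)/10.7),1))
        p=np.array(g[:3]);y=g[3]
E
python3 - <<'E'
from h import *
plan((.42,-.25,.24,-165),(.48,.04,.22,-169),(.499,.231,.15,-169),(.499,.231,.0895,-169))
E
```

```text
t 0.1 pos [ 0.1789 -0.4932  0.2371] rpy [-9.0080e+01  1.0000e-02 -1.6007e+02] F [-0.3 -0.5  0.7] open 0.0921
   [-309.6   -2.9 -146.5] turn y 4.9 rows 5.5
   [-133.    20.  -264.6] turn y 4 rows 4.7
   [ -55.1   70.  -183.9] turn y 0 rows 3.3
   [-0.  60.5  0. ] turn y 0 rows 1.0
```

Request:
apply_moves(
  plan=[
    [-0.054, -0.001, -0.026, 0, 1, 0, -0.1],
    [-0.108, -0.001, -0.052, 0, 2, 0, -0.1],
    [-0.162, -0.002, -0.078, 0, 3, 0, -0.1],
    [-0.216, -0.003, -0.104, 0, 4, 0, -0.1],
    [-0.27, -0.003, -0.13, 0, 5, 0, -0.1],
  ],
  squeeze=50,
)

```text
time: 0.72
tool_pos: [0.3895, -0.2778, 0.2407]
tool_rot: [-1.571, -0.0, -2.882]
contact_force: [0.2, -0.3, 0.3]
opening: 0.0515
```

```bash
python3 - <<'E'
from h import *
plan((.47,.0,.22,-169),(.499,.231,.15,-169),(.499,.231,.0895,-169))
E
```

```text
t 0.72 pos [ 0.3895 -0.2778  0.2407] rpy [ -90.     -0.   -165.12] F [ 0.2 -0.3  0.3] open 0.0515
   [-149.1   20.7 -247.8] turn y 3.9 rows 4.6
   [ -72.5   70.  -221.2] turn y 0 rows 3.9
   [-0.  60.5  0. ] turn y 0 rows 1.0
```

Request:
apply_moves(
  plan=[
    [-0.031, 0.005, -0.052, 0, 1, 0, -0.1],
    [-0.062, 0.01, -0.103, 0, 2, 0, -0.1],
    [-0.093, 0.015, -0.154, 0, 3, 0, -0.1],
    [-0.124, 0.02, -0.205, 0, 4, 0, -0.1],
    [-0.149, 0.021, -0.248, 0, 4, 0, -0.1],
  ],
)

```text
time: 1.35
tool_pos: [0.4685, 0.0009, 0.2192]
tool_rot: [-1.571, -0.001, -2.95]
contact_force: [0.2, -0.4, -0.1]
opening: 0.0506
```

Request:
apply_moves(
  plan=[
    [-0.019, 0.015, -0.057, 0, 0, 0, -0.1],
    [-0.038, 0.03, -0.114, 0, 0, 0, -0.1],
    [-0.057, 0.05, -0.171, 0, 0, 0, -0.1],
    [-0.0725, 0.07, -0.221, 0, 0, 0, -0.1],
    [-0.0725, 0.07, -0.221, 0, 0, 0, -0.1],
  ],
)

```text
time: 1.98
tool_pos: [0.4964, 0.2324, 0.1473]
tool_rot: [-1.571, -0.004, -2.946]
contact_force: [-0.3, -0.8, 0.1]
opening: 0.0505
```

```bash
python3 - <<'E'
from h import *
plan((.499,.231,.0895,-169))
im=cams.read_camera('scene')
crop('scene',400,560,140,270,5,'pics/s1.png',im)
E
```

```text
t 1.98 pos [0.4964 0.2324 0.1473] rpy [ -90.     -0.22 -168.8 ] F [-0.3 -0.8  0.1] open 0.0505
   [-2.3 57.8  1.9] turn y 0.2 rows 0.9
```

View pics/s1.png

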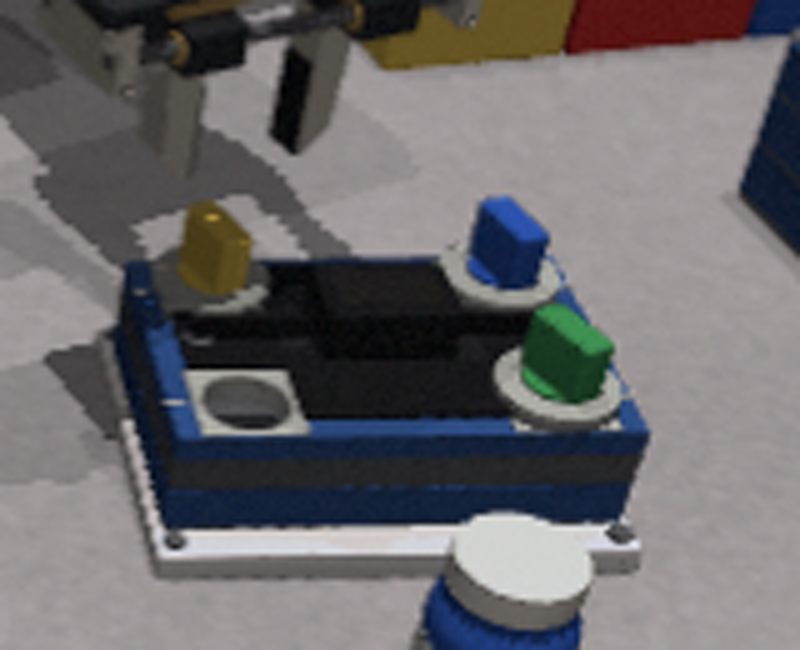

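The gripper is above the yellow pin at crop px (215,250), with its fingers on either side of the wing. I'll go down and grip.

Request:
apply_moves(
  plan=[
    [-0.002, 0.02, 0.002, 0, 0, 0, -0.1],
    [-0.002, 0.04, 0.002, 0, 0, 0, -0.1],
    [-0.002, 0.058, 0.002, 0, 0, 0, -0.1],
    [-0.002, 0.058, 0.002, 0, 0, 0, -0.1],
    [-0.002, 0.058, 0.002, 0, 0, 0, -0.1],
  ],
)

```text
time: 2.65
tool_pos: [0.5008, 0.2272, 0.0926]
tool_rot: [-1.571, 0.001, -2.952]
contact_force: [-0.6, -0.0, 0.9]
opening: 0.0511
```

Request:
apply_moves(
  plan=[
    [0, 0, 0, 0, 0, 0, 1],
    [0, 0, 0, 0, 0, 0, 1],
    [0, 0, 0, 0, 0, 0, 1],
    [0, 0, 0, 0, 0, 0, 1],
    [0, 0, 0, 0, 0, 0, 1],
  ],
)

```text
time: 3.28
tool_pos: [0.5, 0.2298, 0.0923]
tool_rot: [-1.574, 0.001, -2.951]
contact_force: [-2.5, 8.3, 3.5]
opening: 0.0154
```

```bash
python3 - <<'E'
from h import *
plan((.499,.231,.0895,-169))
E
```

```text
t 3.27 pos [0.5    0.2298 0.0923] rpy [-9.0180e+01  6.0000e-02 -1.6909e+02] F [-2.5  8.3  3.5] open 0.0154
   [ 0.8  2.8 -1.3] turn y -0.1 rows 0.1
```

Request:
apply_moves(
  plan=[
    [0, 0, -0.002, 0, -7, 0, 1],
    [0, 0, -0.002, 0, -15, 0, 1],
    [0, 0, -0.002, 0, -23, 0, 1],
    [0, 0, -0.002, 0, -31, 0, 1],
    [0, 0, -0.002, 0, -38, 0, 1],
  ],
  squeeze=60,
)

```text
time: 3.9
tool_pos: [0.5002, 0.23, 0.0922]
tool_rot: [-1.57, 0.001, -2.283]
contact_force: [0.2, 0.1, 2.9]
opening: 0.0159
```

```bash
python3 - <<'E'
from h import *
plan((.4995,.231,.0925,-97.7)); print(robot.observe()['torque'])
E
```

```text
t 3.9 pos [0.5002 0.23   0.0922] rpy [-8.9960e+01  6.0000e-02 -1.3083e+02] F [0.2 0.1 2.9] open 0.0159
   [-0.3 -0.3 -1.2] turn y -33.1 rows 3.1
[-0.00167025 -0.12095916 -0.06665082]
```

Request:
apply_moves(
  plan=[
    [0, 0, 0, 0, -8, 0, 1],
    [0, 0, 0, 0, -16, 0, 1],
    [0, 0, 0, 0, -24, 0, 1],
    [0, 0, 0, 0, -33, 0, 1],
    [0, 0, 0, 0, -33, 0, 1],
  ],
)

```text
time: 4.53
tool_pos: [0.5008, 0.23, 0.0922]
tool_rot: [-1.568, 0.001, -1.713]
contact_force: [1.5, -0.2, 1.1]
opening: 0.0154
```

Request:
apply_moves(
  plan=[
    [0, -0.003, 0, 0, 0, 0, 1],
    [0, -0.008, 0, 0, 0, 0, 1],
    [0, -0.014, 0, 0, 0, 0, 1],
    [0, -0.02, 0, 0, 0, 0, 1],
    [0, -0.02, 0, 0, 0, 0, 1],
  ],
)

```text
time: 5.15
tool_pos: [0.5, 0.2299, 0.1123]
tool_rot: [-1.57, 0.0, -1.712]
contact_force: [0.0, -0.2, -1.9]
opening: 0.0158
```

```bash
python3 - <<'E'
from h import *
plan((.4995,.231,.200,-97.7),(.5712,.025,.2,-97.7),(.5712,.025,.1,-97.7))
crop('scene',400,560,140,270,5,'pics/s2.png')
E
```

```text
t 5.15 pos [0.5    0.2299 0.1123] rpy [-8.996e+01  2.000e-02 -9.808e+01] F [ 0.  -0.2 -1.9] open 0.0158
   [ -1.  -87.7  -0.6] turn y -0.4 rows 1.4
   [194.5  -0.   98.7] turn y -0.0 rows 3.5
   [ -0. 100.   0.] turn y -0.0 rows 1.6
```

View pics/s2.png

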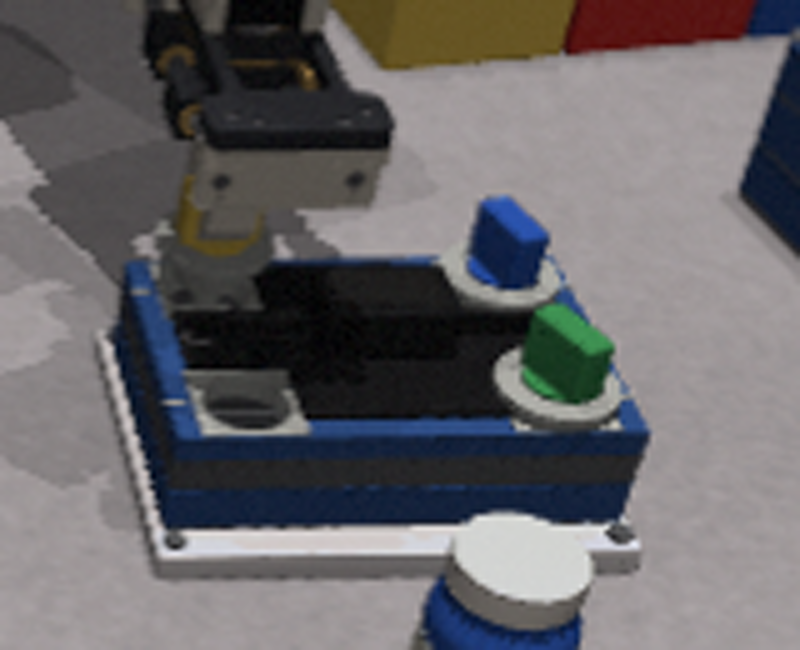

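The pin is rising with the grip at crop px (215,240), so it has broken free. I'll carry it to the yellow pocket.

Request:
apply_moves(
  plan=[
    [0, -0.03, 0, 0, 0, 0, 1],
    [0, -0.06, 0, 0, 0, 0, 1],
    [0, -0.088, 0, 0, 0, 0, 1],
    [0.03, -0.088, 0.015, 0, 0, 0, 1],
    [0.076, -0.088, 0.039, 0, 0, 0, 1],
  ],
)

```text
time: 5.82
tool_pos: [0.5276, 0.1493, 0.1999]
tool_rot: [-1.57, 0.0, -1.709]
contact_force: [0.5, -0.0, -1.6]
opening: 0.0159
```

Request:
apply_moves(
  plan=[
    [0.04, 0, 0.02, 0, 0, 0, 1],
    [0.08, 0, 0.04, 0, 0, 0, 1],
    [0.105, 0, 0.053, 0, 0, 0, 1],
    [0.118, 0, 0.06, 0, 0, 0, 1],
    [0.118, 0, 0.06, 0, 0, 0, 1],
  ],
)

```text
time: 6.45
tool_pos: [0.5706, 0.0235, 0.1994]
tool_rot: [-1.571, 0.0, -1.713]
contact_force: [0.2, 0.3, -0.9]
opening: 0.0159
```

```bash
python3 - <<'E'
from h import *
plan((.5712,.025,.13,-97.7),(.5712,.025,.082,-97.7))
crop('scene',280,440,120,270,5,'pics/s3.png')
E
```

```text
t 6.45 pos [0.5706 0.0235 0.1994] rpy [-9.003e+01  1.000e-02 -9.814e+01] F [ 0.2  0.3 -0.9] open 0.0159
   [-1.6 69.4  0.4] turn y -0.4 rows 1.1
   [-0. 48.  0.] turn y -0.0 rows 0.8
```

View pics/s3.png

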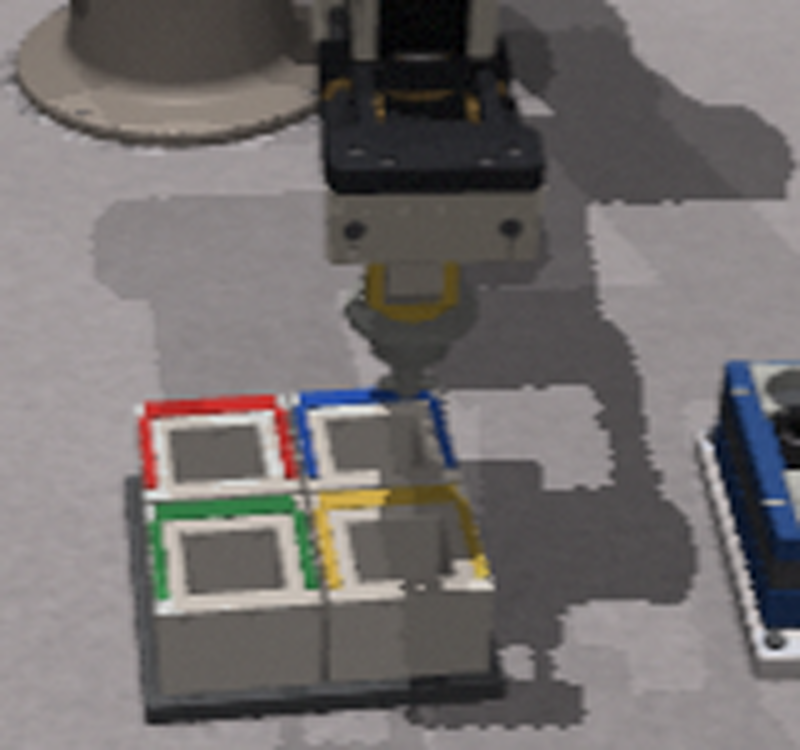

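```bash
python3 - <<'E'
from h import *
q=np.array([[400,546],[233,561],[390,442]])
print(px2w('scene',(q+.5)/5-.5+[280,120],.058))
print(w2px('scene',[[.5706,.0235,.182],[.5706,.0235,.2131-.03]])*1,(np.array([413,350])+.5)/5-.5+[280,120], w2px('scene',[[.5706,.0235,.138],[.5706,.0235,.178]]),)
E
```

```text
[[ 0.5737815   0.02424513  0.058     ]
 [ 0.57229687 -0.04869729  0.058     ]
 [ 0.49882577  0.03478184  0.058     ]]
[[360.95896641 179.69278081]
 [360.97808863 179.2271559 ]] [362.2 189.6] [[360.21663425 197.74400777]
 [360.88966894 181.37990319]]
```

Request:
apply_moves(
  plan=[
    [-0.0015, 0.03, 0, 0, 0, 0, 1],
    [-0.0015, 0.06, 0, 0, 0, 0, 1],
    [-0.0015, 0.075, 0, 0, 0, 0, 1],
    [-0.0015, 0.085, 0, 0, 0, 0, 1],
    [-0.0015, 0.085, 0, 0, 0, 0, 1],
  ],
)

```text
time: 7.12
tool_pos: [0.5708, 0.0256, 0.1146]
tool_rot: [-1.571, -0.0, -1.711]
contact_force: [-0.0, -0.1, -0.8]
opening: 0.0155
```

Request:
apply_moves(
  plan=[
    [0, 0.008, 0, 0, 0, 0, 1],
    [0, 0.016, 0, 0, 0, 0, 1],
    [0, 0.024, 0, 0, 0, 0, 1],
    [0, 0.032, 0, 0, 0, 0, 1],
    [0, 0.034, 0, 0, 0, 0, 1],
  ],
)

```text
time: 7.75
tool_pos: [0.5703, 0.0253, 0.0802]
tool_rot: [-1.572, -0.0, -1.712]
contact_force: [-4.8, 0.9, 8.2]
opening: 0.0154
```

Request:
apply_moves(
  plan=[
    [0, 0, 0, 0, 0, 0, 0.3],
    [0, 0, 0, 0, 0, 0, 0.1],
    [0, 0, 0, 0, 0, 0, 0.1],
    [0, 0, 0, 0, 0, 0, 0.1],
    [0, 0, 0, 0, 0, 0, 0.1],
  ],
)

```text
time: 8.38
tool_pos: [0.5708, 0.0253, 0.0808]
tool_rot: [-1.571, -0.0, -1.712]
contact_force: [-0.3, -0.3, -0.5]
opening: 0.0412
```

Request:
apply_moves(
  plan=[
    [0, -0.02, 0, 0, 0, 0, 0.1],
    [0, -0.06, 0, 0, 0, 0, 0.1],
    [0, -0.09, 0, 0, 0, 0, 0.1],
    [0, -0.11, 0, 0, 0, 0, -0.1],
    [0, -0.11, 0, 0, 0, 0, -0.1],
  ],
)

```text
time: 9.0
tool_pos: [0.5716, 0.0252, 0.1922]
tool_rot: [-1.567, 0.0, -1.712]
contact_force: [-0.1, -0.0, -0.1]
opening: 0.0499
```

```bash
python3 - <<'E'
from h import *
plan((.560,.20,.2,-150),(.5174,.3638,.16,-173.4),(.5174,.3638,.0915,-173.4))
crop('scene',280,440,120,270,5,'pics/s4.png')
E
```

```text
t 9.0 pos [0.5716 0.0252 0.1922] rpy [-8.979e+01  1.000e-02 -9.807e+01] F [-0.1 -0.  -0.1] open 0.0499
   [-171.4   -7.8  -36.1] turn y 51.9 rows 4.9
   [ -45.    40.  -163.2] turn y 23.4 rows 2.8
   [-0.  68.5  0. ] turn y -0.0 rows 1.1
```

View pics/s4.png

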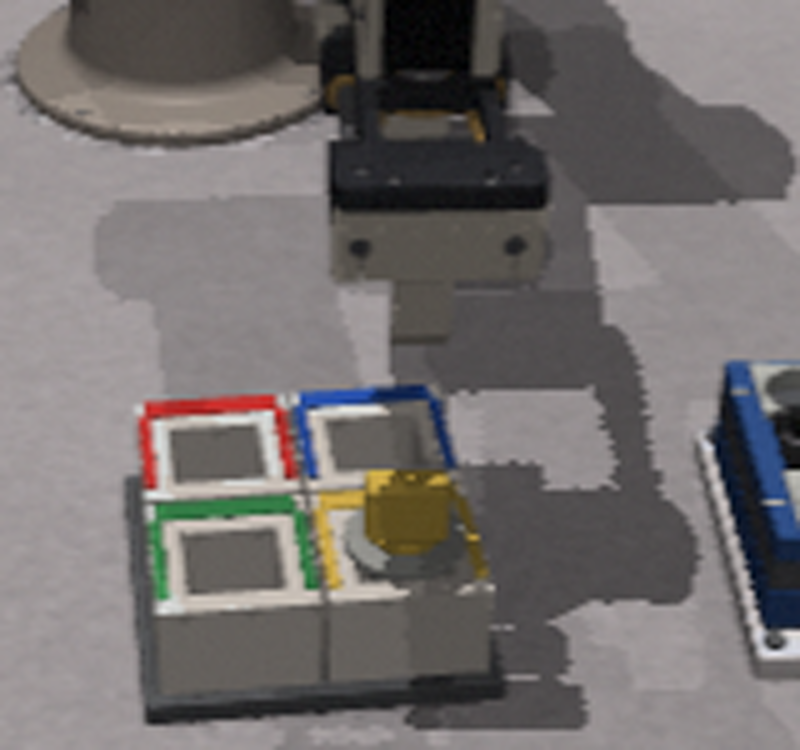

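The yellow pin is upright with its flange on the holder (405,545). Next is the blue pin.

Request:
apply_moves(
  plan=[
    [-0.034, -0.002, -0.007, 0, 10, 0, -0.1],
    [-0.069, -0.004, -0.014, 0, 20, 0, -0.1],
    [-0.103, -0.006, -0.022, 0, 31, 0, -0.1],
    [-0.137, -0.008, -0.029, 0, 41.5, 0, -0.1],
    [-0.171, -0.008, -0.036, 0, 52, 0, -0.1],
  ],
)

```text
time: 9.68
tool_pos: [0.5585, 0.2006, 0.1971]
tool_rot: [-1.571, -0.002, -2.625]
contact_force: [-0.5, 0.2, 0.4]
opening: 0.0507
```

Request:
apply_moves(
  plan=[
    [-0.015, 0.01, -0.054, 0, 8, 0, -0.1],
    [-0.03, 0.02, -0.109, 0, 16, 0, -0.1],
    [-0.045, 0.04, -0.163, 0, 23.4, 0, -0.1],
    [-0.045, 0.04, -0.163, 0, 23.4, 0, -0.1],
    [-0.045, 0.04, -0.163, 0, 23.4, 0, -0.1],
  ],
)

```text
time: 10.3
tool_pos: [0.5165, 0.3628, 0.1574]
tool_rot: [-1.569, -0.002, -3.026]
contact_force: [-0.8, 0.0, 0.7]
opening: 0.0506
```

```bash
python3 - <<'E'
from h import *
plan((.5174,.3638,.0915,-173.4))
E
```

```text
t 10.3 pos [0.5165 0.3628 0.1574] rpy [-8.9920e+01 -1.0000e-01 -1.7338e+02] F [-0.8  0.   0.7] open 0.0506
   [-1.  65.9 -0.9] turn y 0.0 rows 1.1
```

Request:
apply_moves(
  plan=[
    [-0.001, 0.022, -0.001, 0, 0, 0, -0.1],
    [-0.001, 0.045, -0.001, 0, 0, 0, -0.1],
    [-0.001, 0.066, -0.001, 0, 0, 0, -0.1],
    [-0.001, 0.066, -0.001, 0, 0, 0, -0.1],
    [-0.001, 0.066, -0.001, 0, 0, 0, -0.1],
  ],
)

```text
time: 10.92
tool_pos: [0.5188, 0.3638, 0.0937]
tool_rot: [-1.571, 0.002, -3.029]
contact_force: [0.0, 0.8, -0.0]
opening: 0.0506
```

Request:
apply_moves(
  plan=[
    [0, 0, 0, 0, 0, 0, 1],
    [0, 0, 0, 0, 0, 0, 1],
    [0, 0, 0, 0, 0, 0, 1],
    [0, 0, 0, 0, 0, 0, 1],
    [0, 0, 0, 0, 0, 0, 1],
  ],
)

```text
time: 11.55
tool_pos: [0.5178, 0.3641, 0.0927]
tool_rot: [-1.57, -0.0, -3.028]
contact_force: [0.3, -1.4, 0.7]
opening: 0.0155
```

Request:
apply_moves(
  plan=[
    [0, 0, 0, 0, -7, 0, 1],
    [0, 0, 0, 0, -15, 0, 1],
    [0, 0, 0, 0, -23, 0, 1],
    [0, 0, 0, 0, -31, 0, 1],
    [0, 0, 0, 0, -39, 0, 1],
  ],
)

```text
time: 12.18
tool_pos: [0.5181, 0.3633, 0.0926]
tool_rot: [-1.569, -0.001, -2.343]
contact_force: [2.1, -5.2, -0.1]
opening: 0.016
```

Request:
apply_moves(
  plan=[
    [0, 0, 0, 0, -9, 0, 1],
    [0, 0, 0, 0, -18, 0, 1],
    [0, 0, 0, 0, -27, 0, 1],
    [0, 0, 0, 0, -36.5, 0, 1],
    [0, 0, 0, 0, -36.5, 0, 1],
  ],
)

```text
time: 12.8
tool_pos: [0.5186, 0.363, 0.0928]
tool_rot: [-1.569, -0.002, -1.708]
contact_force: [2.7, -7.0, 1.5]
opening: 0.0157
```

Request:
apply_moves(
  plan=[
    [0, -0.003, 0, 0, 0, 0, 1],
    [0, -0.008, 0, 0, 0, 0, 1],
    [0, -0.014, 0, 0, 0, 0, 1],
    [0, -0.02, 0, 0, 0, 0, 1],
    [0, -0.02, 0, 0, 0, 0, 1],
  ],
)

```text
time: 13.42
tool_pos: [0.5179, 0.3649, 0.1135]
tool_rot: [-1.57, 0.001, -1.71]
contact_force: [0.3, -0.0, -0.5]
opening: 0.0158
```

```bash
python3 - <<'E'
from h import *
plan((.5174,.3638,.200,-97.7),(.4933,.0277,.2,-97.7),(.4933,.0277,.1,-97.7)); 
E
```

```text
t 13.43 pos [0.5179 0.3649 0.1135] rpy [-8.994e+01  6.000e-02 -9.796e+01] F [ 0.3 -0.  -0.5] open 0.0158
   [  1.2 -86.5  -0.4] turn y -0.3 rows 1.4
   [336.3  -0.   21.2] turn y -0.0 rows 5.4
   [ -0. 100.   0.] turn y -0.0 rows 1.6
```

Request:
apply_moves(
  plan=[
    [0, -0.03, 0, 0, 0, 0, 1],
    [0, -0.06, 0, 0, 0, 0, 1],
    [0, -0.087, 0, 0, 0, 0, 1],
    [0.04, -0.087, 0.003, 0, 0, 0, 1],
    [0.095, -0.087, 0.006, 0, 0, 0, 1],
  ],
)

```text
time: 14.05
tool_pos: [0.5103, 0.2694, 0.1997]
tool_rot: [-1.57, 0.0, -1.708]
contact_force: [0.7, -0.4, -1.4]
opening: 0.0159
```

Request:
apply_moves(
  plan=[
    [0.05, 0, 0.003, 0, 0, 0, 1],
    [0.11, 0, 0.007, 0, 0, 0, 1],
    [0.17, 0, 0.011, 0, 0, 0, 1],
    [0.22, 0, 0.014, 0, 0, 0, 1],
    [0.242, 0, 0.015, 0, 0, 0, 1],
  ],
)

```text
time: 14.68
tool_pos: [0.4914, 0.0255, 0.1998]
tool_rot: [-1.571, -0.0, -1.712]
contact_force: [-0.6, 0.8, -0.8]
opening: 0.0157
```

```bash
python3 - <<'E'
from h import *
plan((.4933,.0277,.2,-97.7),(.4933,.0277,.115,-97.7)); 
E
```

```text
t 14.68 pos [0.4914 0.0255 0.1998] rpy [-8.999e+01 -2.000e-02 -9.811e+01] F [-0.6  0.8 -0.8] open 0.0157
   [-2.5 -0.2  1.6] turn y -0.4 rows 0.0
   [-0. 85.  0.] turn y -0.0 rows 1.4
```

Request:
apply_moves(
  plan=[
    [-0.001, 0.03, 0.001, 0, 0, 0, 1],
    [-0.001, 0.06, 0.001, 0, 0, 0, 1],
    [-0.001, 0.075, 0.001, 0, 0, 0, 1],
    [-0.001, 0.075, 0.001, 0, 0, 0, 1],
    [-0.001, 0.075, 0.001, 0, 0, 0, 1],
  ],
)

```text
time: 15.3
tool_pos: [0.4934, 0.0287, 0.1254]
tool_rot: [-1.57, 0.0, -1.71]
contact_force: [-0.5, -0.7, -1.8]
opening: 0.0156
```

```bash
python3 - <<'E'
from h import *
plan((.4936,.0277,.0815,-97.7)); 
E
```

```text
t 15.3 pos [0.4934 0.0287 0.1254] rpy [-89.93   0.   -97.96] F [-0.5 -0.7 -1.8] open 0.0156
   [ 1.  43.9  0.3] turn y -0.3 rows 0.7
```

Request:
apply_moves(
  plan=[
    [0.0005, 0.01, 0, 0, 0, 0, 1],
    [0.0005, 0.02, 0, 0, 0, 0, 1],
    [0.0005, 0.03, 0, 0, 0, 0, 1],
    [0.0005, 0.04, 0, 0, 0, 0, 1],
    [0.0005, 0.0445, 0, 0, 0, 0, 1],
  ],
)

```text
time: 15.92
tool_pos: [0.4925, 0.0281, 0.0805]
tool_rot: [-1.572, -0.0, -1.71]
contact_force: [-12.1, 0.7, 41.4]
opening: 0.0159
```

Request:
apply_moves(
  plan=[
    [0, 0, 0, 0, 0, 0, 0.3],
    [0, 0, 0, 0, 0, 0, 0.1],
    [0, 0, 0, 0, 0, 0, 0.1],
    [0, 0, 0, 0, 0, 0, 0.1],
    [0, 0, 0, 0, 0, 0, 0.1],
  ],
)

```text
time: 16.55
tool_pos: [0.4929, 0.0282, 0.0802]
tool_rot: [-1.571, -0.0, -1.71]
contact_force: [0.7, -1.1, -0.6]
opening: 0.0414
```

Request:
apply_moves(
  plan=[
    [0, -0.02, 0, 0, 0, 0, 0.1],
    [0, -0.06, 0, 0, 0, 0, 0.1],
    [0, -0.09, 0, 0, 0, 0, 0.1],
    [0, -0.11, 0, 0, 0, 0, -0.1],
    [0, -0.11, 0, 0, 0, 0, -0.1],
  ],
)

```text
time: 17.18
tool_pos: [0.4937, 0.0281, 0.1914]
tool_rot: [-1.567, 0.0, -1.71]
contact_force: [-0.7, 0.4, 0.5]
opening: 0.05
```

```bash
python3 - <<'E'
from h import *
plan((.54,.20,.2,-150),(.6008,.3522,.16,-162.8),(.6008,.3522,.0915,-162.8))
crop('scene',280,440,120,270,5,'pics/s5.png')
E
```

```text
t 17.18 pos [0.4937 0.0281 0.1914] rpy [-89.8    0.   -97.97] F [-0.7  0.4  0.5] open 0.05
   [-176.7   -8.6   22. ] turn y 52.0 rows 4.9
   [-128.8   40.  -101.4] turn y 12.8 rows 2.7
   [-0.  68.5  0. ] turn y -0.0 rows 1.1
```

View pics/s5.png

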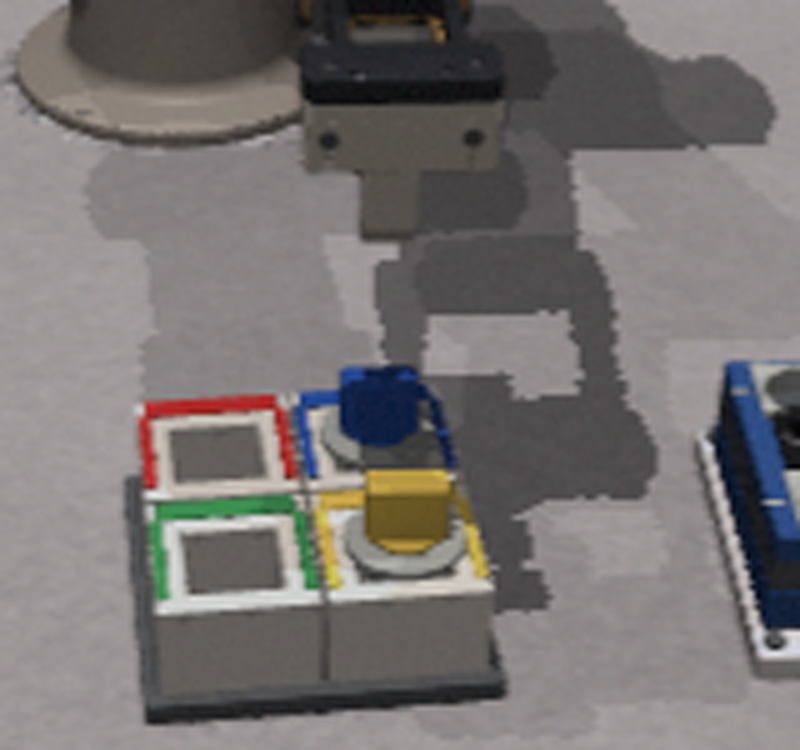

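Both the blue pin (378,420) and the yellow pin (408,530) sit upright in their pockets. Next is the green pin.

Request:
apply_moves(
  plan=[
    [-0.035, -0.002, 0.004, 0, 10, 0, -0.1],
    [-0.07, -0.004, 0.009, 0, 20, 0, -0.1],
    [-0.106, -0.006, 0.013, 0, 31, 0, -0.1],
    [-0.141, -0.009, 0.018, 0, 41.5, 0, -0.1],
    [-0.177, -0.009, 0.022, 0, 52, 0, -0.1],
  ],
)

```text
time: 17.85
tool_pos: [0.539, 0.2014, 0.1976]
tool_rot: [-1.571, -0.002, -2.624]
contact_force: [-0.6, 0.5, 0.0]
opening: 0.0507
```

Request:
apply_moves(
  plan=[
    [-0.043, 0.01, -0.034, 0, 5, 0, -0.1],
    [-0.086, 0.02, -0.068, 0, 10, 0, -0.1],
    [-0.129, 0.04, -0.101, 0, 12.8, 0, -0.1],
    [-0.129, 0.04, -0.101, 0, 12.8, 0, -0.1],
    [-0.129, 0.04, -0.101, 0, 12.8, 0, -0.1],
  ],
)

```text
time: 18.48
tool_pos: [0.5997, 0.352, 0.1574]
tool_rot: [-1.57, -0.003, -2.84]
contact_force: [0.4, -0.2, -0.2]
opening: 0.0501
```

```bash
python3 - <<'E'
from h import *
plan((.6008,.3522,.0915,-162.8))
E
```

```text
t 18.48 pos [0.5997 0.352  0.1574] rpy [ -89.95   -0.17 -162.74] F [ 0.4 -0.2 -0.2] open 0.0501
   [-1.1 65.9  0.1] turn y 0.1 rows 1.1
```

Request:
apply_moves(
  plan=[
    [-0.001, 0.022, 0, 0, 0, 0, -0.1],
    [-0.001, 0.045, 0, 0, 0, 0, -0.1],
    [-0.001, 0.066, 0, 0, 0, 0, -0.1],
    [-0.001, 0.066, 0, 0, 0, 0, -0.1],
    [-0.001, 0.066, 0, 0, 0, 0, -0.1],
  ],
)

```text
time: 19.1
tool_pos: [0.602, 0.3522, 0.0949]
tool_rot: [-1.571, 0.002, -2.842]
contact_force: [0.9, -0.5, -0.6]
opening: 0.0505
```

Request:
apply_moves(
  plan=[
    [0, 0, 0, 0, 0, 0, 1],
    [0, 0, 0, 0, 0, 0, 1],
    [0, 0, 0, 0, 0, 0, 1],
    [0, 0, 0, 0, 0, 0, 1],
    [0, 0, 0, 0, 0, 0, 1],
  ],
)

```text
time: 19.73
tool_pos: [0.6015, 0.3523, 0.0932]
tool_rot: [-1.57, 0.0, -2.841]
contact_force: [-0.3, -2.2, 2.1]
opening: 0.0151
```

Request:
apply_moves(
  plan=[
    [0, 0, 0, 0, -7, 0, 1],
    [0, 0, 0, 0, -14, 0, 1],
    [0, 0, 0, 0, -21, 0, 1],
    [0, 0, 0, 0, -27, 0, 1],
    [0, 0, 0, 0, -33, 0, 1],
  ],
)

```text
time: 20.35
tool_pos: [0.6018, 0.3519, 0.0933]
tool_rot: [-1.57, -0.001, -2.262]
contact_force: [1.0, -3.6, 0.9]
opening: 0.0154
```

Request:
apply_moves(
  plan=[
    [0, 0, 0, 0, -8, 0, 1],
    [0, 0, 0, 0, -16, 0, 1],
    [0, 0, 0, 0, -24, 0, 1],
    [0, 0, 0, 0, -32, 0, 1],
    [0, 0, 0, 0, -32, 0, 1],
  ],
)

```text
time: 20.98
tool_pos: [0.6019, 0.3517, 0.0934]
tool_rot: [-1.57, -0.001, -1.708]
contact_force: [1.8, -5.6, 1.7]
opening: 0.0161
```

Request:
apply_moves(
  plan=[
    [0, -0.003, 0, 0, 0, 0, 1],
    [0, -0.008, 0, 0, 0, 0, 1],
    [0, -0.014, 0, 0, 0, 0, 1],
    [0, -0.02, 0, 0, 0, 0, 1],
    [0, -0.02, 0, 0, 0, 0, 1],
  ],
)

```text
time: 21.6
tool_pos: [0.6015, 0.3532, 0.1142]
tool_rot: [-1.57, 0.001, -1.706]
contact_force: [-1.2, -0.4, -0.7]
opening: 0.0155
```

```bash
python3 - <<'E'
from h import *
plan((.6008,.3522,.200,-97.7),(.5687,-.048,.2,-97.7))
E
```

```text
t 21.6 pos [0.6015 0.3532 0.1142] rpy [-8.993e+01  5.000e-02 -9.777e+01] F [-1.2 -0.4 -0.7] open 0.0155
   [  1.1 -85.8  -0.6] turn y -0.1 rows 1.4
   [400.9  -0.   21.8] turn y -0.0 rows 6.4
```

Request:
apply_moves(
  plan=[
    [0, -0.03, 0, 0, 0, 0, 1],
    [0, -0.06, 0, 0, 0, 0, 1],
    [0, -0.086, 0, 0, 0, 0, 1],
    [0.05, -0.086, 0.003, 0, 0, 0, 1],
    [0.11, -0.086, 0.006, 0, 0, 0, 1],
  ],
)

```text
time: 22.22
tool_pos: [0.592, 0.2427, 0.1992]
tool_rot: [-1.57, 0.0, -1.704]
contact_force: [1.6, -0.3, -1.3]
opening: 0.0154
```

Request:
apply_moves(
  plan=[
    [0.06, 0, 0.003, 0, 0, 0, 1],
    [0.12, 0, 0.006, 0, 0, 0, 1],
    [0.18, 0, 0.009, 0, 0, 0, 1],
    [0.24, 0, 0.013, 0, 0, 0, 1],
    [0.29, 0, 0.016, 0, 0, 0, 1],
  ],
)

```text
time: 22.85
tool_pos: [0.5685, -0.0487, 0.1994]
tool_rot: [-1.57, -0.0, -1.707]
contact_force: [0.6, 0.0, -1.0]
opening: 0.0153
```

```bash
python3 - <<'E'
from h import *
plan((.568,-.048,.125,-97.7))
E
```

```text
t 22.85 pos [ 0.5685 -0.0487  0.1994] rpy [-8.998e+01 -1.000e-02 -9.782e+01] F [ 0.6  0.  -1. ] open 0.0153
   [-0.6 74.4 -0.6] turn y -0.1 rows 1.2
```

Request:
apply_moves(
  plan=[
    [0, 0.03, -0.001, 0, 0, 0, 1],
    [0, 0.06, -0.001, 0, 0, 0, 1],
    [0, 0.075, -0.001, 0, 0, 0, 1],
    [0, 0.075, -0.001, 0, 0, 0, 1],
    [0, 0.075, -0.001, 0, 0, 0, 1],
  ],
)

```text
time: 23.48
tool_pos: [0.5688, -0.0464, 0.1253]
tool_rot: [-1.569, -0.0, -1.706]
contact_force: [0.5, -0.1, -1.3]
opening: 0.0158
```

```bash
python3 - <<'E'
from h import *
plan((.568,-.048,.0825,-97.7))
E
```

```text
t 23.48 pos [ 0.5688 -0.0464  0.1253] rpy [-8.988e+01 -1.000e-02 -9.775e+01] F [ 0.5 -0.1 -1.3] open 0.0158
   [ 1.7 42.8 -0.6] turn y -0.0 rows 0.7
```

Request:
apply_moves(
  plan=[
    [0.001, 0.01, -0.0006, 0, 0, 0, 1],
    [0.001, 0.02, -0.0006, 0, 0, 0, 1],
    [0.001, 0.03, -0.0006, 0, 0, 0, 1],
    [0.001, 0.038, -0.0006, 0, 0, 0, 1],
    [0.001, 0.0425, -0.0006, 0, 0, 0, 1],
  ],
)

```text
time: 24.1
tool_pos: [0.5671, -0.0474, 0.0811]
tool_rot: [-1.571, -0.0, -1.707]
contact_force: [-3.4, 0.2, 23.7]
opening: 0.0156
```

Request:
apply_moves(
  plan=[
    [0, 0, 0, 0, 0, 0, 0.3],
    [0, 0, 0, 0, 0, 0, 0.1],
    [0, 0, 0, 0, 0, 0, 0.1],
    [0, 0, 0, 0, 0, 0, 0.1],
    [0, 0, 0, 0, 0, 0, 0.1],
  ],
)

```text
time: 24.72
tool_pos: [0.5673, -0.0474, 0.0817]
tool_rot: [-1.571, -0.0, -1.706]
contact_force: [-0.2, 0.2, 0.6]
opening: 0.0411
```

Request:
apply_moves(
  plan=[
    [0, -0.02, 0, 0, 0, 0, 0.1],
    [0, -0.06, 0, 0, 0, 0, 0.1],
    [0, -0.1, 0, 0, 0, 0, 0.1],
    [0, -0.15, 0, 0, 0, 0, -0.4],
    [0, -0.15, 0, 0, 0, 0, -0.4],
  ],
)

```text
time: 25.35
tool_pos: [0.5692, -0.0477, 0.2361]
tool_rot: [-1.562, -0.001, -1.706]
contact_force: [1.4, 0.1, -1.1]
opening: 0.0567
```

```bash
python3 - <<'E'
from h import *
plan((.55,.14,.23,-130),(.5503,.2916,.2,-97.7-90+10))
im=cams.read_camera('scene')
cv2.imwrite('pics/s6.png',np.vstack([cv2.resize(im[140:290,150:440],(800,414),interpolation=cv2.INTER_CUBIC)]))
cv2.imwrite('pics/t6.png',cv2.resize(cams.read_camera('top')[220:360,110:475],(800,307),interpolation=cv2.INTER_CUBIC))
E
```

```text
t 25.35 pos [ 0.5692 -0.0477  0.2361] rpy [-8.949e+01 -5.000e-02 -9.777e+01] F [ 1.4  0.1 -1.1] open 0.0567
   [-183.4    6.1  -44.4] turn y 32.2 rows 3.0
   [-116.3   30.   -97.2] turn y 47.7 rows 4.5
```

View pics/s6.png

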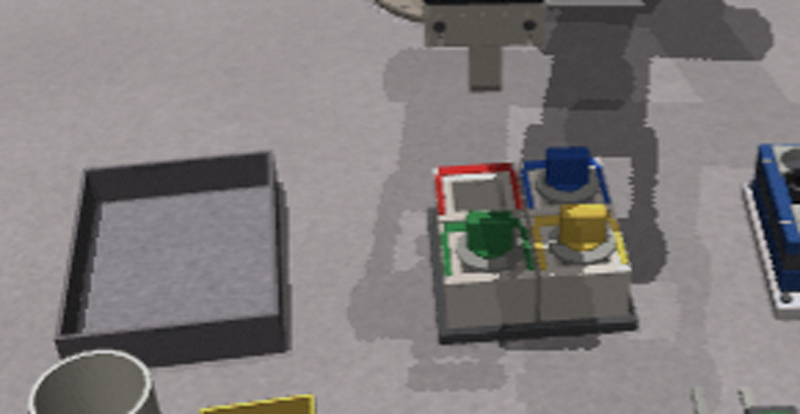

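All three pins stand flange-down in their own pockets: green (490,235), blue (568,170), yellow (583,228). The tray still looks to be in place. Next I'll go to the bracket.

```bash
python3 - <<'E'
from h import *
plan((.5503,.2916,.16,-97.7))
q=(np.array([[230,205],[405,215],[395,335],[235,325]])+.5)/6-.5+[110,225]
w=px2w('top',q,.096);print(w,w.mean(0))
print(w2px('top',[[.5503,.2916,.096]]))
E
```

```text
t 25.45 pos [ 0.5672 -0.0473  0.2318] rpy [-8.997e+01 -1.000e-02 -9.777e+01] F [-0.1  0.  -1.2] open 0.0626
   [-333.5   71.8  -62.5] turn y -0.1 rows 5.5
[[0.57306178 0.3255074  0.096     ]
 [0.56955089 0.26261446 0.096     ]
 [0.52714511 0.26501767 0.096     ]
 [0.53053846 0.32230526 0.096     ]] [0.55007406 0.2938612  0.096     ]
[[163.31728271 269.46040716]]
```

View pics/t6.png

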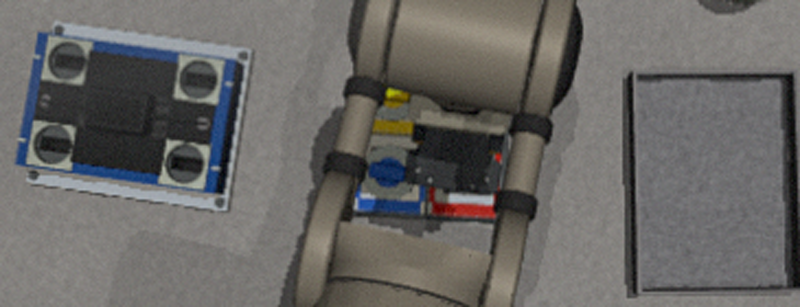

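The top view shows four empty bushes, the bracket still on the nest with its boss at (115,112), and the tray unmoved.

Request:
apply_moves(
  plan=[
    [-0.057, 0, -0.011, 0, 0, 0, -0.4],
    [-0.115, 0, -0.022, 0, 0, 0, -0.4],
    [-0.173, 0, -0.033, 0, 0, 0, -0.4],
    [-0.23, 0.02, -0.044, 0, 0, 0, -0.4],
    [-0.285, 0.035, -0.055, 0, 0, 0, -0.4],
  ],
)

```text
time: 26.08
tool_pos: [0.5501, 0.2441, 0.1941]
tool_rot: [-1.574, -0.002, -1.706]
contact_force: [0.3, -0.7, 0.2]
opening: 0.0643
```

Request:
apply_moves(
  plan=[
    [-0.03, 0.02, -0.005, 0, 0, 0, -0.4],
    [-0.049, 0.036, -0.008, 0, 0, 0, -0.4],
    [-0.049, 0.036, -0.008, 0, 0, 0, -0.4],
    [-0.049, 0.036, -0.008, 0, 0, 0, -0.4],
    [-0.049, 0.036, -0.008, 0, 0, 0, -0.4],
  ],
)

```text
time: 26.7
tool_pos: [0.5508, 0.2909, 0.1616]
tool_rot: [-1.569, 0.0, -1.708]
contact_force: [-0.5, -0.2, -0.7]
opening: 0.064
```

```bash
python3 - <<'E'
from h import *
plan((.5503,.2922,.094,-97.7))
E
```

```text
t 26.7 pos [0.5508 0.2909 0.1616] rpy [-8.992e+01  3.000e-02 -9.787e+01] F [-0.5 -0.2 -0.7] open 0.064
   [-1.2 67.6 -0.7] turn y -0.2 rows 1.1
```

Request:
apply_moves(
  plan=[
    [-0.001, 0.022, 0, 0, 0, 0, -0.4],
    [-0.001, 0.045, 0, 0, 0, 0, -0.4],
    [-0.001, 0.06, 0, 0, 0, 0, -0.4],
    [-0.001, 0.07, 0, 0, 0, 0, -0.4],
    [-0.001, 0.07, 0, 0, 0, 0, -0.4],
  ],
)

```text
time: 27.32
tool_pos: [0.5501, 0.2928, 0.0904]
tool_rot: [-1.571, -0.0, -1.707]
contact_force: [0.4, 0.6, -0.9]
opening: 0.0639
```

Request:
apply_moves(
  plan=[
    [0, 0, 0, 0, 0, 0, 1],
    [0, 0, 0, 0, 0, 0, 1],
    [0, 0, 0, 0, 0, 0, 1],
    [0, 0, 0, 0, 0, 0, 1],
    [0, 0, 0, 0, 0, 0, 1],
  ],
  squeeze=40,
)

```text
time: 27.95
tool_pos: [0.5505, 0.2932, 0.0912]
tool_rot: [-1.57, 0.0, -1.706]
contact_force: [0.2, -0.4, 3.4]
opening: 0.0393
```

Request:
apply_moves(
  plan=[
    [0, -0.01, 0, 0, 0, 0, 1],
    [0, -0.03, 0, 0, 0, 0, 1],
    [0, -0.06, 0, 0, 0, 0, 1],
    [0, -0.09, 0, 0, 0, 0, 1],
    [0, -0.12, 0, 0, 0, 0, 1],
  ],
)

```text
time: 28.58
tool_pos: [0.5498, 0.293, 0.2118]
tool_rot: [-1.571, -0.0, -1.706]
contact_force: [0.0, -0.3, -0.8]
opening: 0.0397
```

```bash
python3 - <<'E'
from h import *
plan((.54,.03,.21,-130),(.51,-.22,.21,-170),(.494,-.267,.12,-180))
im=cams.read_camera('top')
cv2.imwrite('pics/t7.png',cv2.resize(im[220:360,110:475],(800,307),interpolation=cv2.INTER_CUBIC))
E
```

```text
t 28.57 pos [0.5498 0.293  0.2118] rpy [-9.003e+01 -2.000e-02 -9.777e+01] F [ 0.  -0.3 -0.8] open 0.0397
   [261.9   1.8  25.8] turn y 32.2 rows 4.2
   [210.8  -0.  137.7] turn y 40 rows 4.0
   [23.9 90.  43.5] turn y 10 rows 1.6
```

View pics/t7.png

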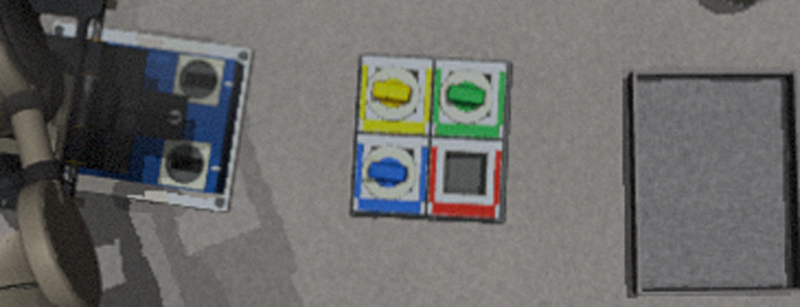

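The top view shows all three pins centred in their pockets (390,93), (464,95), (388,172). The bracket is lifted and the tray hasn't moved. I'll carry the bracket over.

Request:
apply_moves(
  plan=[
    [0.052, 0, 0.005, 0, 6, 0, 1],
    [0.105, 0, 0.01, 0, 12, 0, 1],
    [0.157, 0, 0.015, 0, 19, 0, 1],
    [0.21, 0, 0.02, 0, 26, 0, 1],
    [0.262, 0.002, 0.026, 0, 32.2, 0, 1],
  ],
)

```text
time: 29.25
tool_pos: [0.54, 0.0283, 0.2087]
tool_rot: [-1.571, -0.0, -2.272]
contact_force: [1.1, 0.3, -1.4]
opening: 0.0394
```

Request:
apply_moves(
  plan=[
    [0.042, 0, 0.028, 0, 8, 0, 1],
    [0.084, 0, 0.055, 0, 16, 0, 1],
    [0.127, 0, 0.083, 0, 24, 0, 1],
    [0.169, 0, 0.11, 0, 32, 0, 1],
    [0.211, 0, 0.138, 0, 40, 0, 1],
  ],
)

```text
time: 29.88
tool_pos: [0.5101, -0.2218, 0.2086]
tool_rot: [-1.571, -0.0, -2.971]
contact_force: [0.5, -0.5, -0.2]
opening: 0.0395
```

```bash
python3 - <<'E'
from h import *
plan((.494,-.267,.12,-180))
crop('scene',150,310,120,290,4.4,'pics/s8.png')
E
```

```text
t 29.88 pos [ 0.5101 -0.2218  0.2086] rpy [-9.0020e+01 -1.0000e-02 -1.7024e+02] F [ 0.5 -0.5 -0.2] open 0.0395
   [23.5 88.6 41.8] turn y 9.8 rows 1.6
```

View pics/s8.png

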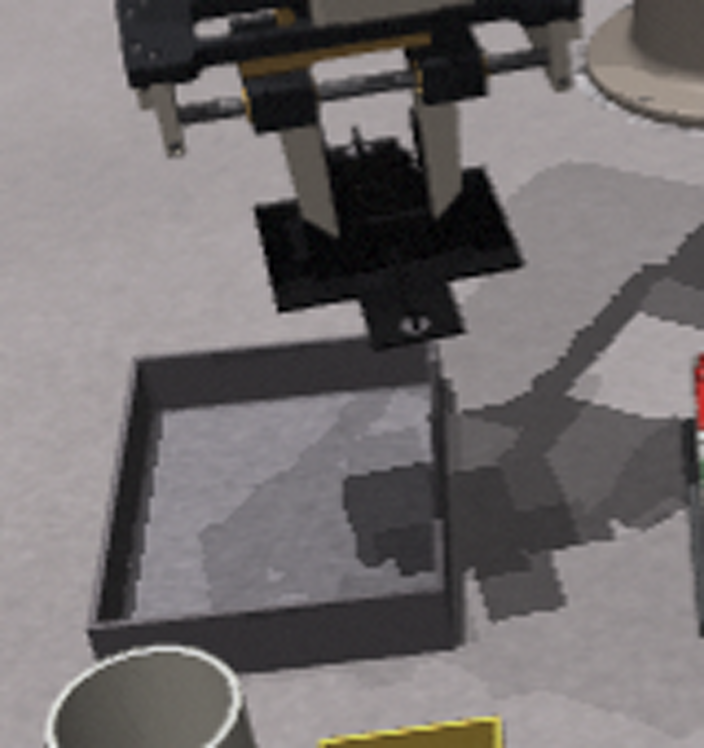

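The bracket hangs level in the grip above the tray. The rim corners are at crop (137,358), (435,340), (463,615) and (92,628), so I'll check the tray's position once more.

```bash
python3 - <<'E'
from h import *
q=(np.array([[137,358],[435,340],[460,592],[92,628]])+.5)/4.4-.5+[150,120]
w=px2w('scene',q,.04);print(w,w.mean(0))
E
```

```text
[[ 0.37632668 -0.38011185  0.04      ]
 [ 0.38635572 -0.21530828  0.04      ]
 [ 0.59950983 -0.20593859  0.04      ]
 [ 0.59742198 -0.37872873  0.04      ]] [ 0.48990355 -0.29502186  0.04      ]
```

Request:
apply_moves(
  plan=[
    [0.012, 0, 0.021, 0, 5, 0, 1],
    [0.0235, 0, 0.042, 0, 9.8, 0, 1],
    [0.0235, 0.03, 0.042, 0, 9.8, 0, 1],
    [0.0235, 0.06, 0.042, 0, 9.8, 0, 1],
    [0.0235, 0.088, 0.042, 0, 9.8, 0, 1],
  ],
)

```text
time: 30.55
tool_pos: [0.4945, -0.2655, 0.1196]
tool_rot: [-1.571, -0.0, -3.137]
contact_force: [0.0, 0.5, -1.4]
opening: 0.0398
```

```bash
python3 - <<'E'
from h import *
plan((.494,-.267,.032,-180))
E
```

```text
t 30.55 pos [ 0.4945 -0.2655  0.1196] rpy [-9.0020e+01 -3.0000e-02 -1.7976e+02] F [ 0.   0.5 -1.4] open 0.0398
   [ 0.6 87.6  1.5] turn y 0.2 rows 1.4
```

The scene camera puts the tray centre at y≈-0.295, against -0.267 at the start. So the tray has been knocked aside, which matches the left edge I saw at t7. I'll cross-check with the top picture.

```bash
python3 - <<'E'
from h import *
s=800/365
q=(np.array([[630,73],[796,73],[798,291],[634,295]])+.5)/s-.5+[110,220]
w=px2w('top',q,.04);print(w,w.mean(0))
im=cams.read_camera('scene'); o=cv2.imread('pics/scene0.png')
cv2.imwrite('pics/s9.png',cv2.resize(im[120:300,140:310],None,fx=4,fy=4,interpolation=cv2.INTER_CUBIC)[:600])
E
```

```text
[[ 0.59041293 -0.21080548  0.04      ]
 [ 0.59013882 -0.37955181  0.04      ]
 [ 0.37210166 -0.3756559   0.04      ]
 [ 0.36927001 -0.21174486  0.04      ]] [ 0.48048086 -0.29443951  0.04      ]
```

View pics/s9.png

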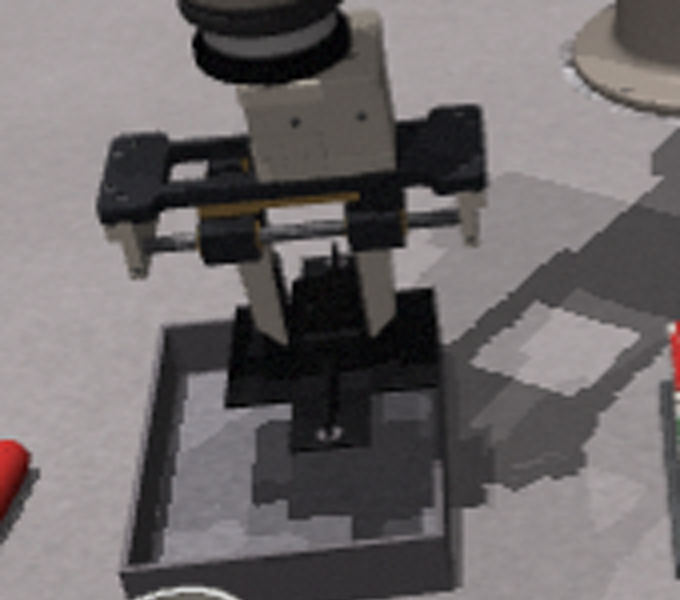

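Both cameras agree on about (0.482, -0.294). The bracket is 29 mm off in y, so I'll correct over the tray and then lower it.

Request:
apply_moves(
  plan=[
    [0.006, 0, 0.015, 0, 0, 0, 1],
    [0.0125, 0, 0.029, 0, 0, 0, 1],
    [0.0125, 0.02, 0.029, 0, 0, 0, 1],
    [0.0125, 0.04, 0.029, 0, 0, 0, 1],
    [0.0125, 0.055, 0.029, 0, 0, 0, 1],
  ],
)

```text
time: 31.22
tool_pos: [0.4825, -0.2962, 0.0661]
tool_rot: [-1.569, 0.001, -3.139]
contact_force: [0.0, 0.4, -1.6]
opening: 0.0396
```

Request:
apply_moves(
  plan=[
    [0, 0.008, 0, 0, 0, 0, 1],
    [0, 0.016, 0, 0, 0, 0, 1],
    [0, 0.023, 0, 0, 0, 0, 1],
    [0, 0.029, 0, 0, 0, 0, 1],
    [0, 0.033, 0, 0, 0, 0, 1],
  ],
)

```text
time: 31.85
tool_pos: [0.4825, -0.2948, 0.0324]
tool_rot: [-1.571, -0.0, -3.137]
contact_force: [0.5, 0.3, -1.1]
opening: 0.0397
```

Request:
apply_moves(
  plan=[
    [0, 0.001, 0, 0, 0, 0, 1],
    [0, 0.002, 0, 0, 0, 0, 1],
    [0, 0.003, 0, 0, 0, 0, 1],
    [0, 0.003, 0, 0, 0, 0, 1],
    [0, 0.003, 0, 0, 0, 0, 1],
  ],
)

```text
time: 32.48
tool_pos: [0.4825, -0.2949, 0.0298]
tool_rot: [-1.571, 0.0, -3.138]
contact_force: [0.1, -0.0, -1.9]
opening: 0.0397
```

Request:
apply_moves(
  plan=[
    [0, 0, 0, 0, 0, 0, -0.1],
    [0, 0, 0, 0, 0, 0, -0.4],
    [0, 0, 0, 0, 0, 0, -0.4],
    [0, 0, 0, 0, 0, 0, -0.4],
    [0, 0, 0, 0, 0, 0, -0.4],
  ],
)

```text
time: 33.1
tool_pos: [0.4825, -0.2949, 0.0297]
tool_rot: [-1.571, 0.0, -3.138]
contact_force: [-0.2, -0.3, 0.7]
opening: 0.0641
```

Request:
apply_moves(
  plan=[
    [0, -0.02, 0, 0, 0, 0, -0.4],
    [0, -0.07, 0, 0, 0, 0, -0.4],
    [0, -0.12, 0, 0, 0, 0, -0.4],
    [0, -0.17, 0, 0, 0, 0, -0.4],
    [0, -0.2, 0, 0, 0, 0, -0.4],
  ],
)

```text
time: 33.72
tool_pos: [0.4829, -0.2952, 0.2327]
tool_rot: [-1.568, 0.003, -3.138]
contact_force: [0.2, -0.9, -0.0]
opening: 0.0643
```

```bash
python3 - <<'E'
from h import *
plan()
im=cams.read_camera('scene')
cv2.imwrite('pics/s10.png',cv2.resize(im[150:350,130:400],None,fx=2.9,fy=2.9,interpolation=cv2.INTER_CUBIC))
E
```

```text
t 33.73 pos [ 0.4829 -0.2952  0.2327] rpy [-8.9860e+01  1.6000e-01 -1.7977e+02] F [ 0.2 -0.9 -0. ] open 0.0643
```

View pics/s10.png

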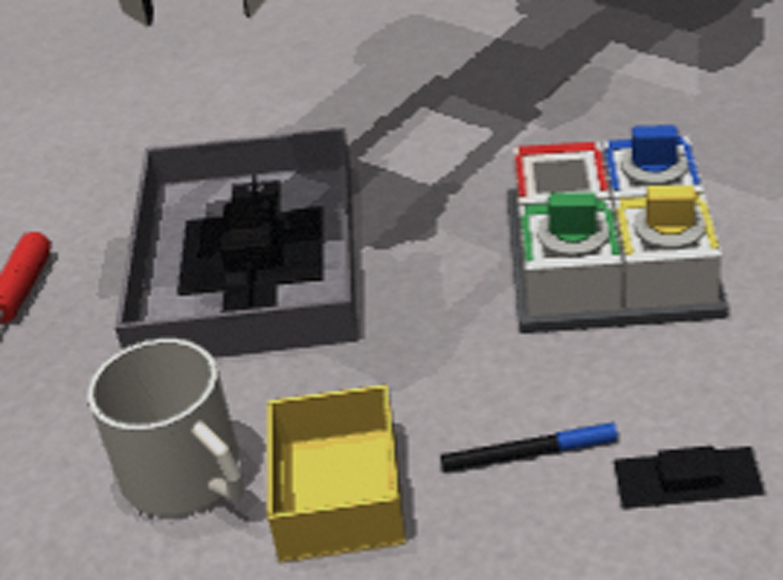

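The bracket lies flat and central in the tray (253,240). The pins stand home at (573,225), (655,155) and (670,215), the other things on the bench are undisturbed, and the gripper is clear. I'm handing in.

```bash
python3 - <<'E'
from cell import robot
print(robot.hand_in())
E
```

```text
the job is handed in; nothing more can be done
None
```

The job is done and handed in at 33.7 s of the 210 s allowed; no verdict was reported.

- **Pins:** Three were fitted: yellow, blue and green (there was no red). I turned each one to the marks, pulled it out and stood it in the pocket of its own colour. The top view showed all three centred in their pockets. In the last scene view they were upright, with their flanges down on the holders.
- **Bracket:** It lies flat, right way up, in the middle of the tray. The gripper was open and clear, about 0.23 m up, with contact forces near zero (under 1 N).
- **Other things:** In the last picture the mug, yellow box, marker, scrap and screwdriver looked where they started. The caliper and jar were not in that picture; the arm never worked at their spots.

**Checks that disagreed:**
- **Tray:** It had been knocked about 28 mm sideways and 12 mm towards the robot during the run. I twice judged it unmoved from the pictures, until the scene camera's measurement disagreed. The top view then confirmed the shift to about 9 mm, so I moved the bracket over before lowering it.
- **Pocket contact:** The blue and green pins met brief downward contact of 41 N and 24 N as they seated. That was within 1–2 mm of the expected height, and both looked home after release.

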